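# Pack a centrifuge bucket with the spacer that fits and set its clamp dial

## Robot

A 6-joint arm with a two-finger parallel gripper is mounted at the origin on the work surface. World frame = base frame: x ahead of the robot, y to its left, z up, the work surface at z = 0. Lengths are in mm, angles in rad, forces in N, time in s.
With the tool pointing down it reaches from about 400 to 925 mm from the base axis. Payload 12.5 kg.
Tool frame: the origin (TCP) lies between the finger pads; the fingertips stand 14 mm ahead of it and the grasp point (between the pads) lies 5 mm behind it; x points along the fingers, y is the direction in which the jaws open and shut, and the axes are right-handed (so a half turn about x gives the same grasp; the last joint's range is limited). The gripper opens to 95 mm and grips with 3 to 60 N. Pads are 20 mm wide; open, the fingers measure 119 mm over their backs; the gripper's body (75 mm by 180 mm) begins 59 mm behind the grasp point.
Start: joints at [-1.354, 0.491, 1.559, -0, 1.092, -0.106], TCP at [198.287, -592.729, 228.661] pointing down, gripper open.
Joint ranges: [-3.1, 3.1], [-0.84, 2.19], [0.05, 2.79], [-1.13, 4.28], [0.06, 2.93], [-2.69, 2.69]. Speed limits (rad/s): [2.22, 2.22, 2.79, 3.14, 3.14, 3.14].

## Interface

Orientations are given as [roll, pitch, yaw] about the fixed x, y, z axes, in that order (R = Rz(yaw) Ry(pitch) Rx(roll)).
In Python, from cell import env, cams gives the robot as it stands.
- The arm moves only by the tool carry_out, never from a script. Its arguments are lists of equal length, an entry for each row: "grip": the closure, from -1 (fully open) to 1 (shut); "linear": the shift along the tool's x, y, z scaled (see below), a list of three; "turn": the turn about the tool's x scaled (see below). In form: {"grip": [grip, ...], "linear": [[tx, ty, tz], ...], "turn": [turn, ...]}. A call has 1 to 5 rows; each row shifts and turns the commanded pose from where the row before left it, along the tool's axes as they then stand; what a row does not reach is not made up. The controller multiplies each number of a shift by 0.5 m and each number of a turn by 180 degrees. A row lasts 1/10 s, in which the tool goes at most 50 mm and 8.59 degrees, less where a joint would pass 70% of its speed; a pose out of reach is approached as far as the arm can. A call with a number of a shift or a turn outside -1 to 1 is refused whole. A call with a gripper value outside its range is refused whole. The fingers move at their own pace and stop on an object; the grip force is fixed at half the most. Time passes only in rows, so rows that do not move let the fingers close. It gives the time, the measured TCP pose, the force and the opening at its end, in the units of the state.
- env.state(): the state, without advancing time (a new reading comes with each control period).
- cams.read_camera(name): name is "scene" or "top" or "wrist"; returns the picture (384x512x3 uint8, blue, green, red); there is no depth.
- cams.camera_info(name): a dict with "fx", "fy", "cx", "cy" (pixels), "view" (4x4, takes a point from world to camera coordinates). Camera axes: x right, y down, z forward; pixel columns grow to the right and rows downward; lengths in mm; the calibration is good to about 2 mm. A picture is of the moment at which its call begins: read the wrist's pose just before it. camera_info takes no time and is no camera call; for the wrist camera it gives the pose at the moment of the call.
- env.job_done(): hands the job in, once; it reports no verdict.
The state is a dict: "t": time; "joints": joint angles; "qvel": joint speeds; "tau": joint torques, N m; "eef_pos": TCP position; "tcp_rot": TCP orientation; "ft_force": force on the tool from outside, world axes, zero at the start; "moment": the same for the moment, N m; "opening": opening from 0.0 (shut) to 1.0 (fully open).
Only numpy, scipy, OpenCV 4.12 (cv2) and the standard library are available. Lean on these libraries where they do the work, as an engineer would, in place of code of your own. Each camera call takes 0.05 s, during which the arm holds its last target. There are 200 camera calls.

## Task

Feel out which of the three blue spacers fills the gap beside the brown tube adapter in the aluminium bucket, so that the orange sprung pad is pressed in, and seat it upright in that gap, fully down on the bucket floor; leave the other two standing on the black mat. Then turn the black clamp dial until its white pointer is at the green index mark, without disturbing the timer, marker and beaker.

Things in the scene. Friction and masses are not known exactly. Their poses are not given: they have to be found in the camera images.
- dock: cream loading dock fixed to the bench, plate 230 (x) x 310 (y) x 12 thick; origin at the centre of its underside, z up, -x edge towards the robot. On it an aluminium bucket, open on top, inside x -88..-12, y -105..+5, walls 40 high above the plate; the plate is its floor. One adapter lies in it and leaves a gap at the +y end
- gap_end (a point): on the bucket floor (12 above the bench), mid-foot of the inner face of its +y wall; axes as the dock's. The gap runs from here along -y, 110 minus the length of the adapter in the bucket, which is 2 more than the spacer that fits; 76 wide in x, centred here. The top 4 of both its sides are bevelled. A seated spacer's top is 90 above the bench, 38 above adapter and walls
- adapter_p: brown tube adapter with lilac tube caps, fixed, 82 long (y) x 72 wide (x) x 40 high (caps 2.5 more). One of the three adapters sits in the bucket, touching its -y wall; the other two are parked at the rear of the dock, in any order. Origin: middle of the foot of its -y end, from which it runs 82 along its +y
- adapter_q: brown tube adapter with lilac tube caps, fixed, 78 long (y) x 72 wide (x) x 40 high (caps 2.5 more). One of the three adapters sits in the bucket, touching its -y wall; the other two are parked at the rear of the dock, in any order. Origin: middle of the foot of its -y end, from which it runs 78 along its +y
- adapter_r: brown tube adapter with lilac tube caps, fixed, 86 long (y) x 72 wide (x) x 40 high (caps 2.5 more). One of the three adapters sits in the bucket, touching its -y wall; the other two are parked at the rear of the dock, in any order. Origin: middle of the foot of its -y end, from which it runs 86 along its +y
- spacer_1_mid (a point): one of three look-alike upright blue spacer blocks: 60 long (its x), 78 high (z), and 22, 26 or 30 thick (its y). All three differ; which is which is not told and must be felt (finger opening when pinched across its thickness, or a try in the gap). About 120 g, stands on the mat at the start. Point at its centre, 39 above its foot
- spacer_2_mid (a point): one of three look-alike upright blue spacer blocks: 60 long (its x), 78 high (z), and 22, 26 or 30 thick (its y). All three differ; which is which is not told and must be felt (finger opening when pinched across its thickness, or a try in the gap). About 120 g, stands on the mat at the start. Point at its centre, 39 above its foot
- spacer_3_mid (a point): one of three look-alike upright blue spacer blocks: 60 long (its x), 78 high (z), and 22, 26 or 30 thick (its y). All three differ; which is which is not told and must be felt (finger opening when pinched across its thickness, or a try in the gap). About 120 g, stands on the mat at the start. Point at its centre, 39 above its foot
- spacer_1: the same spacer as spacer_1_mid, origin at the centre of its foot
- spacer_2: the same spacer as spacer_2_mid, origin at the centre of its foot
- spacer_3: the same spacer as spacer_3_mid, origin at the centre of its foot
- mat_top (a point): centre of the top of the black rubber mat, 320 (x) x 150 (y) x 3 thick, fixed, on which the spacers stand about 95 apart along its x
- dial_grip (a point): grip point of the black clamp dial, on its vertical axis, 60 above the bench, at x -50, y +110 of the dock: a bar 40 long (its x), 12 thick (its y), 25 high, top 72 above the bench, on a disc 42 across (top 48 above the bench), over a grey round housing 72 across. White pointer at the bar's +x end; its x axis points along the pointer
- pad (a joint): orange sprung clamp pad, 50 wide, in the bucket's +y wall: at 0 it stands 5 into the gap, yielding along the dock's +y up to 0.006 m (2 to 4 N); its top half is a ramp that a spacer pushed down rides past. The fitting spacer holds it pressed in 3 or more; a thinner one leaves it at 0; a thicker one does not enter
- dial (a joint): angle of the clamp dial, rad, 0..2.2: 0 is pointer along the dock's +y, growing clockwise seen from above (1.57 = along the dock's +x). Light friction, about 0.03 N m, stays where left
- index_mark (a point): green index mark on the flat ring round the dial, 29 from the dial's axis, 43 above the bench; its x axis points outward from the dial's axis. It differs from run to run; not to be moved
- index_ring (a joint): angle of the green index mark, same sense and same zero as joint dial: the dial is at the mark when both are equal
- timer: bystander, leave alone: white bench timer 60 x 75 x 30, near the left edge of the dock; origin at the centre of its underside
- marker: bystander, leave alone: white and blue marker pen about 130 long, lying near the front left corner of the dock; origin at the centre of its underside
- beaker: bystander, leave alone: glass beaker, 70 across, 90 high, behind the dock; origin at the centre of its underside
Not all that is in view belongs to the job. Leave any purple or yellow look-alike of the spacer_2 alone.

How it is judged:
By the outcome, as a careful person would: the job done as asked, in the order asked, and still so for the second after the job is handed in, with the robot touching nothing.
It also fails if it takes over 61 s, if anything falls off the work surface, if the arm or the gripper's body presses on something with over 40 N, if the wrist force passes 120 N, or if a joint passes its speed limit or range.

## Working session

There is one attempt and no reset: what is moved stays moved. The work goes in short steps, Python scripts to look and compute and a tool call to move; the robot and the scene stay as the last step left them, time stands still between calls to the robot, and variables do not carry over. Pictures are saved under pics/ and viewed, about 8 in all and at most 12, crops included, and the job is handed in when it is done.

Besides the shell and the picture viewer there is one more tool, called after "Request:" as name([rows], argument=value, ...), one row to a line, values as JSON. carry_out: Moves the arm, as the interface text tells. Shifts and turns lie within -1 to 1; 1 stands for 0.5 m of shift or 180 degrees of turn. Its arguments: {"type":"object","properties":{"grip":{"type":"array"},"linear":{"type":"array"},"turn":{"type":"array"}},"required":["grip","linear","turn"]}

```bash
ls; mkdir -p pics
python3 - <<'E'
from cell import env,cams
import cv2
print(env.state())
for n in ("scene","top"):
    i=cams.camera_info(n); print(n,i)
    cv2.imwrite(f"pics/{n}0.png",cv2.resize(cams.read_camera(n),(800,600),interpolation=cv2.INTER_CUBIC))
E
```

```text
pics
{'t': 0.0, 'joints': array([-1.35356512e+00,  4.91538372e-01,  1.55947157e+00, -3.84905142e-05,
        1.09170203e+00, -1.05649586e-01]), 'qvel': array([-0.00020644, -0.00165887, -0.00142462, -0.00058426,  0.00061187,
        0.00149768]), 'tau': array([ 3.39675731e-03, -6.12626767e+01, -2.58178157e+01,  6.94584008e-02,
        4.81507403e-02, -1.07160681e-04]), 'eef_pos': array([ 198.24384013, -592.47178171,  228.06728947]), 'tcp_rot': array([-1.64595721,  1.56967649,  1.81853401]), 'ft_force': array([-0.21236295,  0.47374761,  0.28517095]), 'moment': array([-0.00492373, -0.03529095, -0.0219632 ]), 'opening': 1.0018398268690003}
scene {'fx': 379.9507762284059, 'fy': 379.9507762284059, 'cx': 250.41785995919014, 'cy': 193.46028572572874, 'view': array([[-5.19146121e-01,  8.54679075e-01, -3.31406635e-03,
         2.07176562e+02],
       [ 6.86938197e-01,  4.14944185e-01, -5.96604758e-01,
        -3.32133829e+02],
       [-5.08530450e-01, -3.12001605e-01, -8.02528367e-01,
         1.35925088e+03],
       [ 0.00000000e+00,  0.00000000e+00,  0.00000000e+00,
         1.00000000e+00]])}
top {'fx': 435.1401695220257, 'fy': 435.1401695220257, 'cx': 251.8763165682247, 'cy': 185.61854159131522, 'view': array([[-7.36405462e-03, -9.99948809e-01, -6.93900007e-03,
         8.52712851e+01],
       [-9.80949242e-01,  8.57088932e-03, -1.94075049e-01,
         5.16071962e+02],
       [ 1.94124587e-01,  5.37762760e-03, -9.80962143e-01,
         1.12550395e+03],
       [ 0.00000000e+00,  0.00000000e+00,  0.00000000e+00,
         1.00000000e+00]])}
```

View pics/top0.png

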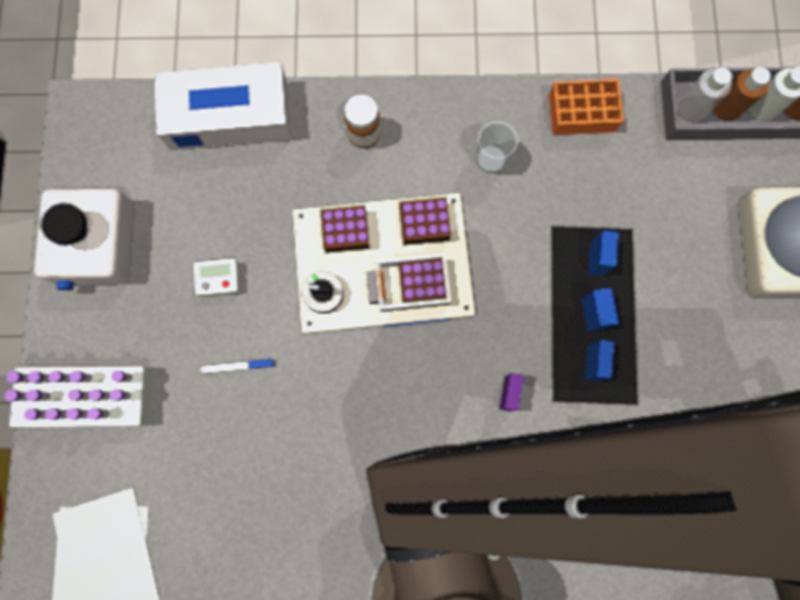

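View pics/scene0.png

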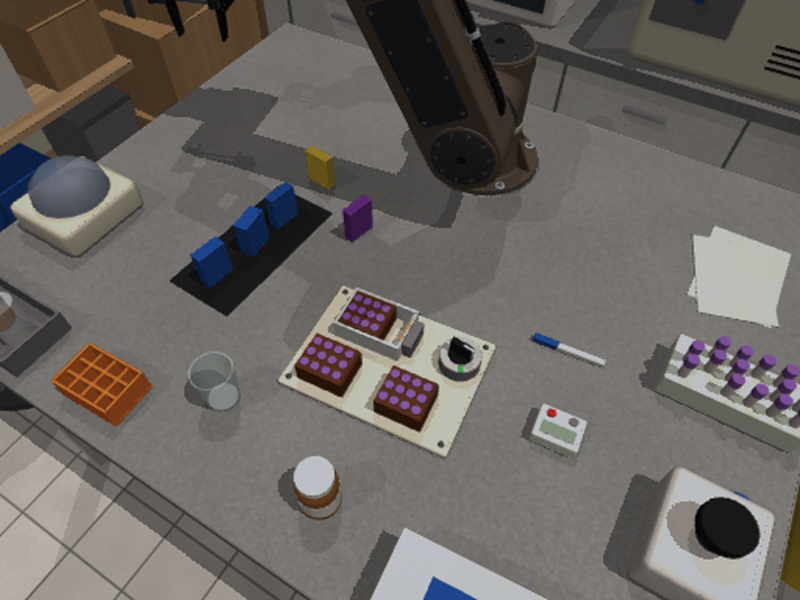

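The top view shows the dock corners at about (293,209), (461,194), (474,315) and (302,332). The three blue spacers are at about (605,250), (602,308) and (600,360), on the mat at right. The dial is at (322,291). Next I'll rectify this view for metric estimates.

```bash
cat > h.py <<'E'
import numpy as np, cv2
from cell import env,cams
from scipy.spatial.transform import Rotation as R
def pix2w(info,uv,z):
    uv=np.atleast_2d(uv).astype(float); V=info["view"]; Rt=V[:3,:3]; c=-Rt.T@V[:3,3]
    d=np.c_[(uv[:,0]-info["cx"])/info["fx"],(uv[:,1]-info["cy"])/info["fy"],np.ones(len(uv))]@Rt
    return c+d*((z-c[2])/d[:,2])[:,None]
def w2pix(info,P):
    P=np.atleast_2d(P)@info["view"][:3,:3].T+info["view"][:3,3]
    return np.c_[info["fx"]*P[:,0]/P[:,2]+info["cx"],info["fy"]*P[:,1]/P[:,2]+info["cy"]]
def rect(img,info,x0,x1,y0,y1,z,s):
    """metric map: up=+x, left=+y; col=(y1-y)*s,row=(x1-x)*s"""
    W=np.array([[x1,y1,z],[x1,y0,z],[x0,y0,z],[x0,y1,z]],float)
    D=np.float32([[0,0],[(y1-y0)*s,0],[(y1-y0)*s,(x1-x0)*s],[0,(x1-x0)*s]])
    H=cv2.getPerspectiveTransform(np.float32(w2pix(info,W)),D)
    return cv2.warpPerspective(img,H,(int((y1-y0)*s),int((x1-x0)*s)),flags=cv2.INTER_CUBIC)
def rot(): return R.from_euler("xyz",env.state()["tcp_rot"]).as_matrix()
E
python3 - <<'E'
from h import *
i=cams.camera_info("top"); k=.64
p=np.array([[293,209],[461,194],[474,315],[302,332]])*k
print("dock",pix2w(i,p,12).round())
print("mat",pix2w(i,np.array([[551,227],[632,229],[637,402],[552,401]])*k,3).round())
print("sp",pix2w(i,np.array([[610,248],[602,305],[605,357]])*k,81).round())
print("dial",pix2w(i,np.array([[322,291]])*k,60).round())
im=cv2.resize(cv2.imread("pics/top0.png"),(512,384),interpolation=cv2.INTER_AREA)
p=pix2w(i,np.array([[594,308]])*k,40)[0]
a=rect(im,i,p[0]-170,p[0]+170,p[1]-70,p[1]+70,81,1.76)
d=pix2w(i,np.array([[383,263]])*k,12)[0]
b=rect(im,i,d[0]-140,d[0]+140,d[1]-160,d[1]+160,52,1.7)
h=max(len(a),len(b)); f=lambda q:cv2.copyMakeBorder(q,0,h-len(q),0,0,cv2.BORDER_CONSTANT)
cv2.imwrite("pics/r.png",np.hstack([f(a),f(b)])); print(p,d,a.shape,b.shape)
print(rot().round(3))
for n in ["wrist"]: 
  w=cams.camera_info(n); print(w["fx"],np.linalg.inv(w["view"]).round(2))
E
```

```text
dock [[677. 265.  12.]
 [703. -44.  12.]
 [478. -61.  12.]
 [450. 244.  12.]]
mat [[ 641. -208.    3.]
 [ 636. -356.    3.]
 [ 324. -341.    3.]
 [ 327. -193.    3.]]
sp [[ 580. -288.   81.]
 [ 482. -268.   81.]
 [ 395. -267.   81.]]
dial [[514. 204.  60.]]
[ 484.09267753 -266.10940669   40.        ] [574.26877297  99.99611165  12.        ] (598, 246, 3) (476, 544, 3)
[[-0.     0.317 -0.948]
 [ 0.001 -0.948 -0.317]
 [-1.    -0.001 -0.   ]]
289.5930424905834 [[ 3.2000e-01 -9.2000e-01 -2.4000e-01  2.6618e+02]
 [-9.5000e-01 -3.1000e-01 -8.0000e-02 -5.6954e+02]
 [-0.0000e+00  2.6000e-01 -9.7000e-01  3.8318e+02]
 [ 0.0000e+00  0.0000e+00  0.0000e+00  1.0000e+00]]
```

View pics/r.png

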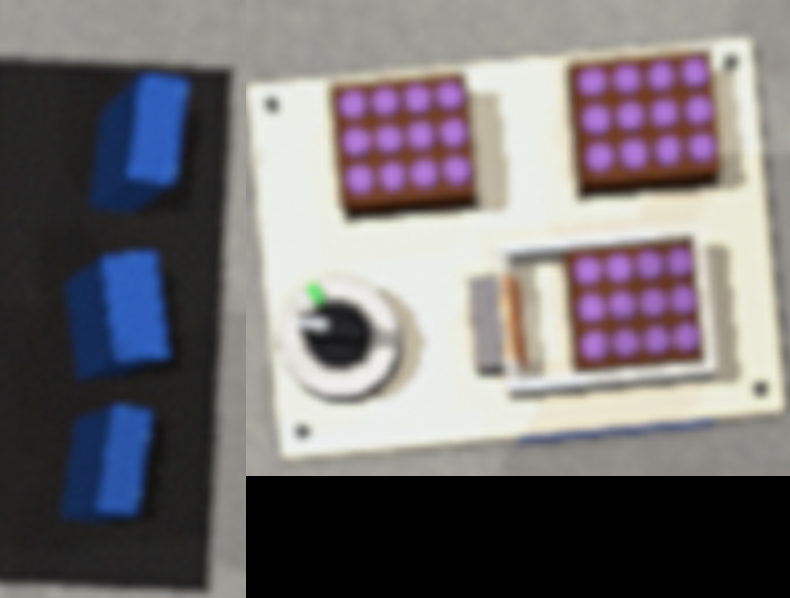

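Estimates so far:
- Spacers, rear to front: A (580,-286) with yaw -6°, B (480,-274) with yaw +7°, C (392,-267) with yaw -7°.
- Dock centre is about (577,101) with yaw 4.6°. The dial is near (516,205), with its pointer about along +y and the green mark slightly clockwise of it.

I'll start moving toward the spacers.

Request:
carry_out([
  [0,-0.048,-0.084],
  [0,-0.048,-0.084],
  [0,-0.048,-0.084],
  [0,-0.048,-0.084],
  [0,-0.048,-0.084],
], grip=[-1,-1,-1,-1,-1], turn=[0,0,0,0,0])

```text
t: 0.6
eef_pos: [360.3, -410.7, 228.5]
tcp_rot: [-1.266, 1.571, 2.198]
ft_force: [1.2, -1.1, 0.3]
opening: 1.0
```

Request:
carry_out([
  [0,-0.048,-0.084],
  [0,-0.048,-0.084],
  [0,-0.048,-0.084],
  [0,-0.026,-0.047],
  [0,0,0],
], grip=[-1,-1,-1,-1,-1], turn=[0,0,0,0.04,0.025])

```text
t: 1.1
eef_pos: [476.0, -281.6, 228.4]
tcp_rot: [-1.517, 1.57, 1.742]
ft_force: [-0.4, -0.7, -0.5]
opening: 1.0
```

```bash
cat >> h.py <<'E'
def wshot(z,x0,x1,y0,y1,s,name):
    i=cams.camera_info("wrist"); im=cams.read_camera("wrist")
    cv2.imwrite("pics/"+name+"_raw.png",im); np.save("pics/"+name+"_v.npy",i["view"])
    cv2.imwrite("pics/"+name+".png",rect(im,i,x0,x1,y0,y1,z,s))
def go(x,y,z,ang=None):
    """numbers (tool frame, scaled) to reach TCP x,y,z with tool-y at world angle ang deg; shift given before turn"""
    s=env.state(); M=rot(); d=M.T@(np.array([x,y,z])-s["eef_pos"])
    a=np.degrees(np.arctan2(M[1,1],M[0,1])); print("pos",s["eef_pos"].round(1),"yang",a.round(2),"tilt",M[:,0].round(3),"shift/500",(d/500).round(4),"turn/180",None if ang is None else round(((a-ang+180)%360-180)/180,4))
E
python3 - <<'E'
from h import *
wshot(81,320,640,-370,-180,1.8,"w1")
go(480,-274,228,-83.2)
E
```

```text
pos [ 475.2 -282.7  228.4] yang -83.5 tilt [-0.  0. -1.] shift/500 [ 0.0007 -0.0161 -0.0116] turn/180 -0.0017
```

View pics/w1.png

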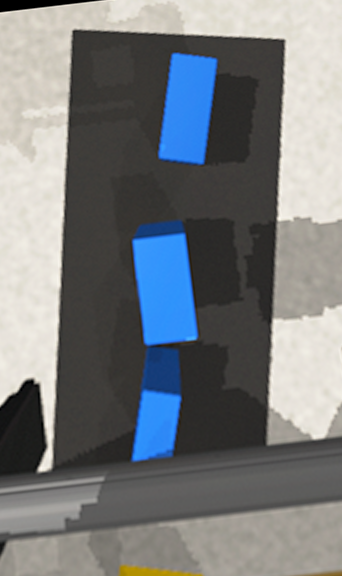

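The wrist view shows A with a top width of about 25.5 mm at (188,109), B about 29.6 mm at (165,289), and C about 22–24 mm. I'll confirm these by touch, but first I'll look closely at the bucket.

Request:
carry_out([
  [0,-0.098,-0.018],
  [0,-0.098,-0.018],
  [0,-0.098,-0.018],
  [0,-0.098,-0.018],
  [0,-0.098,-0.018],
], grip=[-1,-1,-1,-1,-1], turn=[0,0,0,0,0])

```text
t: 1.65
eef_pos: [489.5, -34.2, 228.6]
tcp_rot: [1.039, 1.571, -1.983]
ft_force: [1.2, -0.1, 0.7]
opening: 1.0
```

Request:
carry_out([
  [0,-0.098,-0.018],
  [0,-0.08,-0.014],
  [0,0,0],
  [0,0,0],
], grip=[-1,-1,-1,-1], turn=[0,0,0,0])

```text
t: 2.05
eef_pos: [495.1, 54.9, 228.4]
tcp_rot: [0.502, 1.57, -2.518]
ft_force: [-1.1, -0.7, -0.3]
opening: 1.003
```

Run:
```python
from h import *
go(577,101,228,-85)
wshot(52,440,720,-70,280,2.2,"w2")
```

```text
pos [495.1  54.9 228.4] yang -83.04 tilt [-0. -0. -1.] shift/500 [ 0.0008 -0.0717 -0.1738] turn/180 0.0109
```

View pics/w2.png

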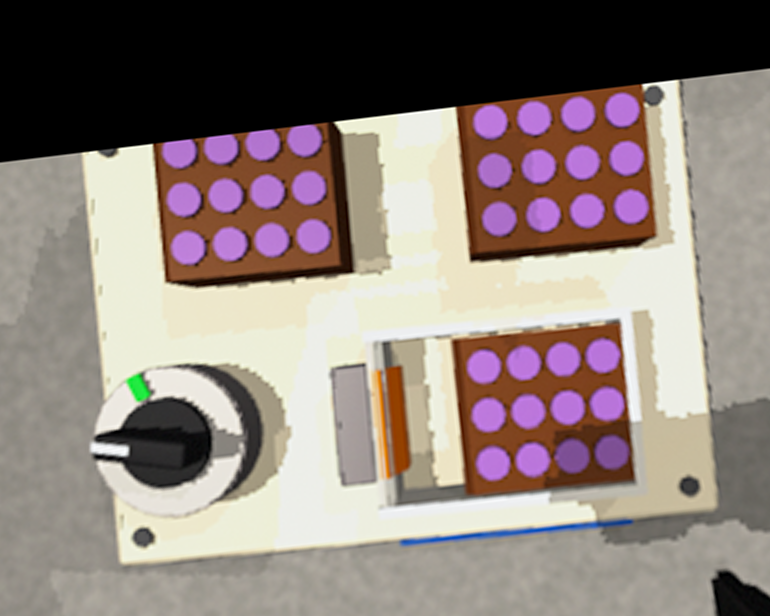

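The caps and edges give length ratios of 40.2 (bucket) to 41.8 (parked left) to 44.2 (parked right). That makes the bucket adapter the 78 mm one, so the gap is 32 mm and it needs the 30 mm spacer, most likely B. The gap runs between columns ~385 and ~460. The pointer is at (110,450) and the green mark at (138,387). Next I'll fit the dock pose.

Run:
```python
from h import *
from scipy.optimize import least_squares
i=cams.camera_info("wrist"); i["view"]=np.load("pics/w2_v.npy")
m=np.array([[455,341],[467,493],[620,322],[634,479],[122,563],[716,508],[110,450],[138,387]],float)
W=np.c_[720-m[:,1]/2.2,280-m[:,0]/2.2,np.full(len(m),52.)]
uv=w2pix(i,W)
D=np.array([[-14,-27,52],[-86,-27,52],[-14,-105,52],[-86,-105,52],[-115,155,12],[-115,-155,12.]])
def world(p):
    c,s=np.cos(p[2]),np.sin(p[2]); return np.c_[p[0]+c*D[:,0]-s*D[:,1],p[1]+s*D[:,0]+c*D[:,1],D[:,2]+ (p[3] if len(p)>3 else 0)]
for p0 in ([577,101,.08],[577,101,.08,0]):
    r=least_squares(lambda p:(w2pix(i,world(p))-uv[:6]).ravel(),p0); p=r.x
    print(p.round(3),np.degrees(p[2]).round(2)); print(r.fun.reshape(-1,2).round(1).tolist())
C=-i["view"][:3,:3].T@i["view"][:3,3]; print("cam",C.round(1))
c,s=np.cos(p[2]),np.sin(p[2]); T=lambda x,y:(round(p[0]+c*x-s*y,1),round(p[1]+s*x+c*y,1))
print("dial",T(-50,110),"gap mid",T(-50,-11))
ax=np.array(T(-50,110))
for q,z,n in((uv[6],72,"ptr"),(uv[7],43,"idx")):
    w=pix2w(i,q,z+(p[3] if len(p)>3 else 0))[0]; d=w[:2]-ax; print(n,w.round(1),np.hypot(*d).round(1),"joint deg",(np.degrees(p[2])+90-np.degrees(np.arctan2(d[1],d[0]))).round(1))
# top camera dock centre for comparison
```

```text
[5.78464e+02 1.02918e+02 9.00000e-02] 5.16
[[-1.2, -2.0], [-0.6, 0.5], [1.0, -0.2], [1.0, 0.1], [-2.3, 1.0], [2.0, 1.7]]
[ 5.77659e+02  1.02495e+02  8.90000e-02 -7.51500e+00] 5.08
[[-0.7, -1.1], [-0.1, -0.1], [-0.1, 0.7], [-0.0, -0.4], [0.7, 0.1], [0.5, 0.9]]
cam [566.2  63.9 383.5]
dial (np.float64(518.1), np.float64(207.6)) gap mid (np.float64(528.8), np.float64(87.1))
ptr [517.4 223.7  64.5] 16.2 joint deg 2.5
idx [543.  224.9  35.5] 30.3 joint deg 60.3
```

Request:
carry_out([
  [0,0.092,0.016],
  [0,0.092,0.016],
  [0,0.092,0.016],
  [0,0.092,0.016],
  [0,0.092,0.016],
], grip=[-1,-1,-1,-1,-1], turn=[0,0,0,0,0.002])

```text
t: 2.6
eef_pos: [481.6, -182.1, 228.7]
tcp_rot: [1.671, 1.571, -1.36]
ft_force: [0.4, 0.3, -0.5]
opening: 1.001
```

Request:
carry_out([
  [0,0.092,0.016],
  [0,0.092,0.016],
  [0,0,0],
  [0,0,0],
], grip=[-1,-1,-1,-1], turn=[0,0,0,0])

```text
t: 3.0
eef_pos: [475.8, -273.7, 228.2]
tcp_rot: [-0.734, 1.57, 2.516]
ft_force: [-0.1, -0.3, 0.4]
opening: 1.001
```

Run:
```python
from h import *
go(478,-271.6,65,-83.5)
```

```text
pos [ 475.8 -273.7  228.2] yang -83.78 tilt [-0.001  0.001 -1.   ] shift/500 [ 0.3264 -0.0035 -0.005 ] turn/180 -0.0016
```

Request:
carry_out([
  [0.09,-0.0035,-0.005],
  [0.09,0,0],
  [0.09,0,0],
  [0.056,0,0],
  [0,0,0],
], grip=[-1,-1,-1,-1,1], turn=[0,0,0,0,0])

```text
t: 3.5
eef_pos: [477.8, -268.1, 62.7]
tcp_rot: [-0.739, 1.565, 2.516]
ft_force: [-0.8, 0.1, 0.3]
opening: 0.955
```

Request:
carry_out([
  [0,0,0],
  [0,0,0],
  [0,0,0],
  [0,0,0],
  [0,0,0],
], grip=[1,1,1,1,1], turn=[0,0,0,0,0])

```text
t: 4.0
eef_pos: [479.6, -269.8, 66.4]
tcp_rot: [2.367, 1.57, -0.662]
ft_force: [-0.9, -0.0, -0.3]
opening: 0.553
```

Request:
carry_out([
  [0,0,0],
  [0,0,0],
  [0,0,0],
], grip=[1,1,1], turn=[0,0,0])

```text
t: 4.3
eef_pos: [479.5, -269.8, 65.7]
tcp_rot: [2.036, 1.571, -0.994]
ft_force: [0.6, -1.0, 1.5]
opening: 0.312
```

Request:
carry_out([
  [0,0,0],
  [0,0,0],
  [0,0,0],
], grip=[1,1,1], turn=[0,0,0])

```text
t: 4.6
eef_pos: [479.5, -269.8, 65.7]
tcp_rot: [2.076, 1.571, -0.953]
ft_force: [0.6, -0.5, 1.4]
opening: 0.313
```

Run:
```python
from h import *
s=env.state(); print(s["opening"]*95,s["ft_force"])
go(528.8,87.1,160,-84.9)
```

```text
29.748275200613595 [ 0.61056325 -0.5462263   1.35638572]
pos [ 479.5 -269.8   65.7] yang -83.57 tilt [ 0. -0. -1.] shift/500 [-0.1888 -0.6982 -0.178 ] turn/180 0.0074
```

The pinch reads 29.7 mm, so B is the 30 mm spacer. I'll lift it and carry it over the gap.

Request:
carry_out([
  [-0.09,0,0],
  [-0.1,0,0],
  [0,-0.0873,-0.0223],
  [0,-0.0873,-0.0223],
  [0,-0.0873,-0.0223],
], grip=[1,1,1,1,1], turn=[0,0,0,0,0])

```text
t: 5.1
eef_pos: [497.7, -134.5, 160.8]
tcp_rot: [2.642, 1.571, -0.388]
ft_force: [0.4, -0.2, -0.7]
opening: 0.313
```

Request:
carry_out([
  [0,-0.0873,-0.0223],
  [0,-0.0873,-0.0223],
  [0,-0.0873,-0.0223],
  [0,-0.0873,-0.0223],
  [0,-0.0873,-0.0223],
], grip=[1,1,1,1,1], turn=[0,0,0,0,0.0074])

```text
t: 5.6
eef_pos: [528.6, 89.2, 160.4]
tcp_rot: [0.088, 1.57, -2.965]
ft_force: [1.1, 0.4, -1.2]
opening: 0.315
```

Request:
carry_out([
  [0,0,0],
  [0,0,0],
], grip=[1,1], turn=[0,0])

```text
t: 5.8
eef_pos: [528.5, 88.1, 160.2]
tcp_rot: [0.128, 1.57, -2.922]
ft_force: [0.0, -0.6, -1.3]
opening: 0.319
```

Run:
```python
from h import *
s=env.state(); print(s["opening"]*95,s["ft_force"])
go(528.8,87.1,160,-84.9)
i=cams.camera_info("wrist"); np.save("pics/w3_v.npy",i["view"]); im=cams.read_camera("wrist")
cv2.imwrite("pics/w3.png",cv2.resize(im,(800,600),interpolation=cv2.INTER_CUBIC))
```

```text
30.29333490545487 [ 0.01454232 -0.56076866 -1.27563475]
pos [528.5  88.1 160.2] yang -84.76 tilt [-0.001 -0.    -1.   ] shift/500 [ 0.0005  0.0021 -0.0004] turn/180 0.0008
```

View pics/w3.png

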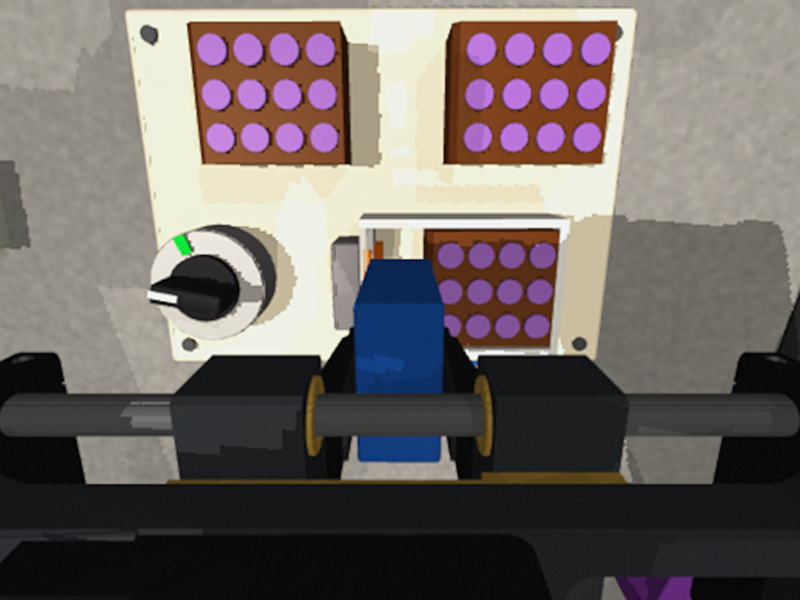

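The view shows the held spacer with its foot edge at (371–433, 260). The plate corners are at (127,10), (635,9), (173,360) and (601,357), and the adapter edge is at (425,230). I'll fit the dock and spacer together.

Run:
```python
from h import *
from scipy.optimize import least_squares
i=cams.camera_info("wrist"); i["view"]=np.load("pics/w3_v.npy"); V0=i["view"].copy()
s=env.state(); M=rot(); t0=s["eef_pos"]
D=np.array([[115,155,12],[115,-155,12],[-115,155,12],[-115,-155,12],[-14,-27,52],[-14,-105,52],[-86,-105,52]],float)
ud=np.array([[127,10],[635,9],[173,360],[601,357],[425,230],[557,232],[552,346]])*.64
S=np.array([[30,15,-81],[30,-15,-81],[30,15,-3],[30,-15,-3]],float) ; us=np.array([[371,260],[433,261],[355,306],[443,305]])*.64
def dockw(p,P): c,q=np.cos(p[2]),np.sin(p[2]); return np.c_[p[0]+c*P[:,0]-q*P[:,1],p[1]+q*P[:,0]+c*P[:,1],P[:,2]]
ya=np.arctan2(M[1,1],M[0,1])+np.pi
def f(p):
    V=V0.copy(); Rc=R.from_rotvec(p[3:6]).as_matrix(); V[:3,:3]=Rc@V0[:3,:3]; V[:3,3]=Rc@V0[:3,3]+p[6:9]; j=dict(i,view=V)
    yaw=ya-np.pi/2; sp=dockw([t0[0]+p[9]*np.cos(yaw),t0[1]+p[9]*np.sin(yaw),yaw],S); sp[:,2]+=t0[2]-65.7+84+p[10]
    return np.r_[(w2pix(j,dockw(p,D))-ud).ravel()/.6,(w2pix(j,sp)-us).ravel()/.6,p[3:6]/.006,p[6:9]/2,p[9]/4,p[10]/1]
r=least_squares(f,np.r_[577,102,.088,np.zeros(8)]); p=r.x
cov=np.sqrt(np.diag(np.linalg.inv(r.jac.T@r.jac)))
print("dock",p[:3].round(3),np.degrees(p[2]).round(2),"sd",cov[:3].round(3),"corr",p[3:].round(3)); print((r.fun[:22].reshape(-1,2)*.6).round(1).tolist())
g=dockw(p,np.array([[-50,-11,0],[-50,-11-0.,0]]))[0]; print("gap mid",g.round(1),"tool y should be",(np.degrees(p[2])-90).round(2))
go(g[0]-p[9]*np.cos(p[2]),g[1],160,np.degrees(p[2])-90)
d=dockw(p,np.array([[-50,110,0.]]))[0]; print("dial",d.round(1))
V=V0.copy(); Rc=R.from_rotvec(p[3:6]).as_matrix(); V[:3,:3]=Rc@V0[:3,:3]; V[:3,3]=Rc@V0[:3,3]+p[6:9]; i["view"]=V
for n,u,z in(("ptr",(150,293),70),("idx",(183,245),43)):
    w=pix2w(i,np.array(u)*.64,z)[0][:2]-d[:2]; print(n,np.hypot(*w).round(1),(np.degrees(p[2])+90-np.degrees(np.arctan2(w[1],w[0]))).round(1))
```

```text
dock [5.79995e+02 1.03730e+02 9.50000e-02] 5.46 sd [1.967 0.581 0.006] corr [-8.000e-03  7.000e-03  1.000e-03 -1.748e+00 -9.900e-01  4.702e+00
 -8.820e-01 -2.130e-01]
[[-0.5, 0.7], [1.5, -1.0], [1.1, 1.1], [-2.5, 2.6], [0.9, 0.1], [1.0, -1.5], [-1.9, -1.2], [-0.3, 0.5], [-1.6, -0.1], [0.0, -0.5], [1.3, 0.3]]
gap mid [531.3  88.    0. ] tool y should be -84.54
pos [528.6  87.2 160.3] yang -84.84 tilt [-0.001 -0.    -1.   ] shift/500 [ 0.0006 -0.001  -0.0073] turn/180 -0.0017
dial [519.8 208.5   0. ]
ptr 22.4 7.1
idx 29.3 63.7
```

Request:
carry_out([
  [0.03,-0.001,-0.004],
  [0.04,0,0],
  [0.01,0,0],
  [0,0,0],
], grip=[1,1,1,1], turn=[0,0,0,0])

```text
t: 6.25
eef_pos: [530.6, 86.9, 120.1]
tcp_rot: [0.041, 1.569, -3.013]
ft_force: [-0.3, -0.3, -0.7]
opening: 0.317
```

Request:
carry_out([
  [0.006,0,0],
  [0.006,0,0],
  [0.004,0,0],
  [0,0,0],
  [0,0,0],
], grip=[1,1,1,1,1], turn=[0,0,0,0,0])

```text
t: 6.75
eef_pos: [530.9, 88.0, 112.7]
tcp_rot: [2.661, 1.571, -0.391]
ft_force: [1.2, 0.1, -2.0]
opening: 0.317
```

Request:
carry_out([
  [0.005,0,0],
  [0.005,0,0],
  [0,0,0],
  [0,0,0],
], grip=[1,1,1,1], turn=[0,0,0,0])

```text
t: 7.15
eef_pos: [530.9, 88.0, 107.5]
tcp_rot: [0.345, 1.571, -2.707]
ft_force: [-0.4, -0.3, -0.6]
opening: 0.315
```

Request:
carry_out([
  [0.005,0,0],
  [0.005,0,0],
  [0,0,0],
  [0,0,0],
], grip=[1,1,1,1], turn=[0,0,0,0])

```text
t: 7.55
eef_pos: [530.9, 87.8, 102.5]
tcp_rot: [0.954, 1.57, -2.098]
ft_force: [0.3, -1.8, -2.3]
opening: 0.315
```

Request:
carry_out([
  [0.006,0,0],
  [0.006,0,0],
  [0.006,0,0],
  [0,0,0],
  [0,0,0],
], grip=[1,1,1,1,1], turn=[0,0,0,0,0])

```text
t: 8.05
eef_pos: [530.8, 87.9, 93.4]
tcp_rot: [0.382, 1.57, -2.671]
ft_force: [0.8, -3.2, -2.5]
opening: 0.316
```

Request:
carry_out([
  [0.006,0,0],
  [0.006,0,0],
  [0.006,0,0],
  [0,0,0],
  [0,0,0],
], grip=[1,1,1,1,1], turn=[0,0,0,0,0])

```text
t: 8.55
eef_pos: [530.7, 88.0, 84.3]
tcp_rot: [0.098, 1.57, -2.954]
ft_force: [-0.1, -3.1, -3.2]
opening: 0.316
```

Request:
carry_out([
  [0.006,0,0],
  [0.006,0,0],
  [0.005,0,0],
  [0,0,0],
  [0,0,0],
], grip=[1,1,1,1,1], turn=[0,0,0,0,0])

```text
t: 9.05
eef_pos: [530.8, 87.9, 75.9]
tcp_rot: [0.145, 1.57, -2.908]
ft_force: [0.1, -3.9, -2.4]
opening: 0.314
```

Request:
carry_out([
  [0.004,0,0],
  [0,0,0],
  [0,0,0],
  [0,0,0],
], grip=[1,1,1,1], turn=[0,0,0,0])

```text
t: 9.45
eef_pos: [531.0, 87.7, 74.5]
tcp_rot: [2.454, 1.57, -0.598]
ft_force: [-0.9, -4.3, 4.2]
opening: 0.317
```

Request:
carry_out([
  [0.003,0,0],
  [0,0,0],
  [0,0,0],
], grip=[1,1,1], turn=[0,0,0])

```text
t: 9.75
eef_pos: [531.1, 87.7, 74.4]
tcp_rot: [2.775, 1.569, -0.277]
ft_force: [-5.5, -6.7, 21.7]
opening: 0.312
```

The spacer is seated, with hard contact at TCP z 74.4 against an expected 74.7, and the pad is pushing about 4 N. I'll release it and rise.

Request:
carry_out([
  [0,0,0],
  [0,0,0],
  [0,0,0],
  [0,0,0],
  [-0.04,0,0],
], grip=[-1,-1,-1,-1,-1], turn=[0,0,0,0,0])

```text
t: 10.25
eef_pos: [529.8, 88.0, 90.9]
tcp_rot: [-0.052, 1.567, -3.105]
ft_force: [0.3, -0.6, 0.0]
opening: 0.678
```

Request:
carry_out([
  [-0.07,0,0],
  [-0.08,0,0],
  [-0.02,0,0],
  [0,0,0],
], grip=[-1,-1,-1,-1], turn=[0,0,0,0])

```text
t: 10.65
eef_pos: [531.4, 88.1, 178.8]
tcp_rot: [3.096, 1.568, 0.043]
ft_force: [0.4, -0.0, -0.4]
opening: 0.984
```

Run:
```python
from h import *
s=env.state(); print(s["joints"].round(2),s["ft_force"],s["opening"])
go(519,208,160,0)
i=cams.camera_info("wrist"); np.save("pics/w4_v.npy",i["view"]); im=cams.read_camera("wrist")
cv2.imwrite("pics/w4.png",cv2.resize(im[:280],(800,437),interpolation=cv2.INTER_CUBIC))
```

```text
[0.04 0.43 1.83 0.   0.88 1.52] [ 0.36238052 -0.04952925 -0.3525363 ] 0.9836773377083863
pos [531.4  88.1 178.8] yang -84.9 tilt [ 0.003  0.    -1.   ] shift/500 [ 0.0376 -0.2411  0.0034] turn/180 -0.4716
```

View pics/w4.png

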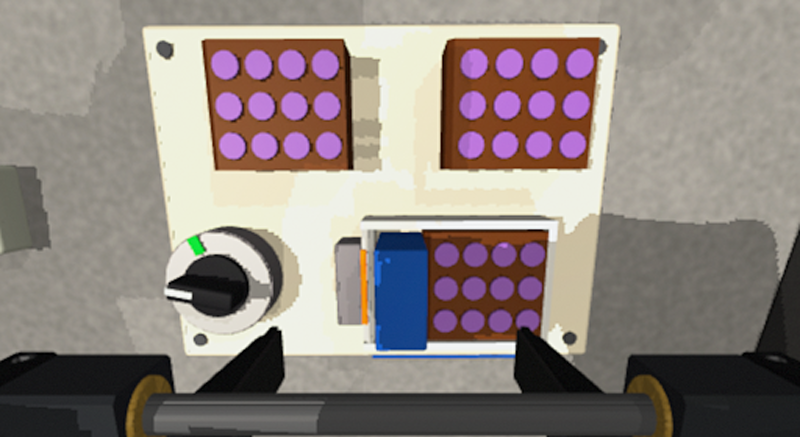

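The spacer stands in the gap at (400,290) with the orange pad pressed in. Now a rectified close-up of the dial.

Run:
```python
from h import *
i=cams.camera_info("wrist"); i["view"]=np.load("pics/w4_v.npy")
im=np.zeros((384,512,3),np.uint8); im[:280]=cv2.resize(cv2.imread("pics/w4.png"),(512,280),interpolation=cv2.INTER_AREA)
cv2.imwrite("pics/w4d.png",np.hstack([rect(im,i,470,570,160,260,43,4),rect(im,i,470,570,160,260,72,4)]))
```

```text
(no output)
```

View pics/w4d.png

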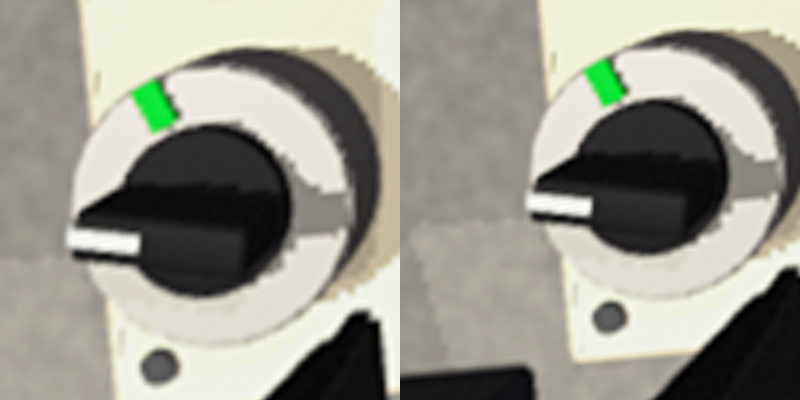

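From the ring centre (214,206) in the left crop, the green mark lies at world angle ~30.5° and the bar's pointer at ~85°. I'll move over the dial and turn the jaws across the bar.

Request:
carry_out([
  [0,-0.0805,0.001],
  [0,-0.0805,0.001],
  [0,-0.0805,0.001],
  [0,0,0],
  [0,0,0],
], grip=[-1,-1,-1,-1,-1], turn=[0,0,0,-0.0444,-0.0444])

```text
t: 11.2
eef_pos: [517.6, 209.2, 175.4]
tcp_rot: [-0.091, 1.567, -2.857]
ft_force: [-0.8, -0.2, -0.8]
opening: 1.002
```

Request:
carry_out([
  [0,0,0],
  [0,0,0],
  [0,0,0],
  [0,0,0],
  [0,0,0],
], grip=[-1,-1,-1,-1,-1], turn=[-0.0444,-0.0444,-0.0444,-0.0444,-0.0444])

```text
t: 11.7
eef_pos: [518.0, 207.9, 175.4]
tcp_rot: [-0.795, 1.567, -2.866]
ft_force: [-0.3, 0.4, -0.2]
opening: 0.999
```

Request:
carry_out([
  [0,0,0],
  [0,0,0],
  [0,0,0],
  [0,0,0],
  [0,0,0],
], grip=[-1,-1,-1,-1,-1], turn=[-0.0444,-0.0444,-0.0444,0,0])

```text
t: 12.2
eef_pos: [518.3, 208.0, 176.3]
tcp_rot: [-1.177, 1.569, -2.839]
ft_force: [0.0, -0.2, 0.1]
opening: 0.998
```

Run:
```python
from h import *
go(518.5,208.3,65,-5)
i=cams.camera_info("wrist"); np.save("pics/w5_v.npy",i["view"]); im=cams.read_camera("wrist")
cv2.imwrite("pics/w5.png",cv2.resize(im,(768,576),interpolation=cv2.INTER_CUBIC))
```

```text
pos [518.3 208.  176.3] yang -5.22 tilt [-0.002 -0.001 -1.   ] shift/500 [ 0.2226  0.0008 -0.0009] turn/180 -0.0012
```

View pics/w5.png

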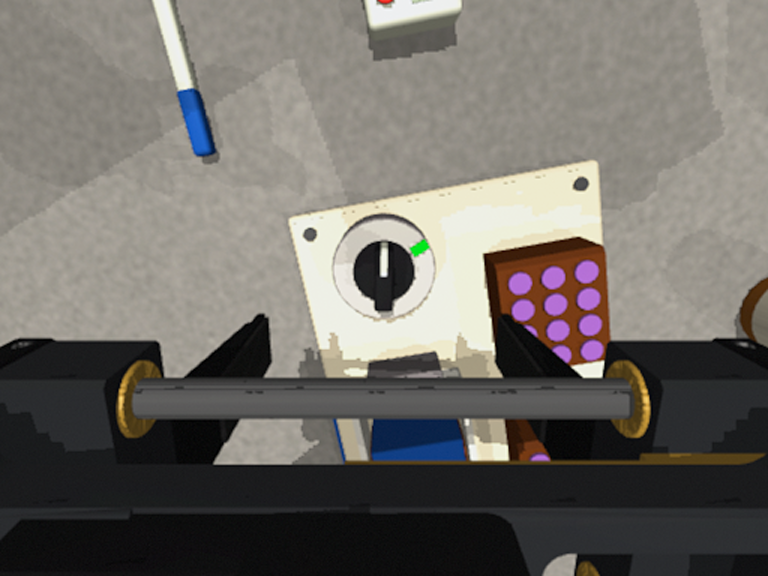

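The bar is centred between the fingers at (384,275), aligned with the jaws; the green mark is at (420,248). I'll partly close the jaws and descend while computing the turn.

Run:
```python
from h import *
i=cams.camera_info("wrist"); i["view"]=np.load("pics/w5_v.npy"); k=2/3
M=rot()
c=pix2w(i,np.array([[333,268],[435,268],[384,217],[384,320]])*k,43); print("ring",c.round(1).tolist())
cen=c[:2].mean(0); cen[0]=c[:2,0].mean(); cy=c[2:,1].mean()
m=pix2w(i,np.array([[420,248],[414,251],[427,245]])*k,43)
d=m[0,:2]-np.array([cen[0],cy]); print("idx",np.degrees(np.arctan2(d[1],d[0])),np.hypot(*d))
d=(m[2]-m[1]); print("axis",np.degrees(np.arctan2(d[1],d[0])))
b=pix2w(i,np.array([[384,242],[384.5,308]])*k,72); d=b[0]-b[1]; print("bar",np.degrees(np.arctan2(d[1],d[0])),np.hypot(*d[:2]),b.mean(0))
```

```text
ring [[483.8, 213.3, 43.0], [553.1, 207.0, 43.0], [521.6, 244.7, 43.0], [515.1, 172.5, 43.0]]
idx 27.26996399939771 28.62904067776235
axis 20.172203273814993
bar 85.2501294669314 42.096928052888714 [518.80577286 212.30687928  72.        ]
```

Request:
carry_out([
  [0.05,0,0],
  [0.06,0,0],
  [0.06,0,0],
  [0.052,0,0],
  [0,0,0],
], grip=[0.2,0.2,0.2,0.2,0.2], turn=[0,0,0,0,0])

```text
t: 12.75
eef_pos: [517.1, 207.6, 63.6]
tcp_rot: [-1.202, 1.565, -2.863]
ft_force: [0.3, 0.2, -0.0]
opening: 0.638
```

Request:
carry_out([
  [0,0,0],
  [0,0,0],
  [0,0,0],
  [0,0,0],
  [0,0,0],
], grip=[1,1,1,1,1], turn=[0,0,0,0,0])

```text
t: 13.25
eef_pos: [518.8, 208.1, 67.2]
tcp_rot: [1.83, 1.57, 0.172]
ft_force: [0.1, 0.2, -0.6]
opening: 0.212
```

Request:
carry_out([
  [0,0,0],
  [0,0,0],
  [0,0,0],
  [0,0,0],
  [0,0,0],
], grip=[1,1,1,1,1], turn=[0,0,0,0,0])

```text
t: 13.75
eef_pos: [518.4, 208.1, 66.9]
tcp_rot: [-1.05, 1.571, -2.708]
ft_force: [-2.7, -0.3, 6.1]
opening: 0.122
```

The bar is gripped (11.6 mm). I'll turn it clockwise about 55°.

Request:
carry_out([
  [0,0,0],
  [0,0,0],
  [0,0,0],
  [0,0,0],
  [0,0,0],
], grip=[1,1,1,1,1], turn=[0.0439,0.0439,0.0439,0.0439,0.0439])

```text
t: 14.25
eef_pos: [518.2, 208.2, 66.9]
tcp_rot: [-0.619, 1.57, -2.972]
ft_force: [-3.2, 1.3, 7.0]
opening: 0.121
```

Request:
carry_out([
  [0,0,0],
  [0,0,0],
  [0,0,0],
  [0,0,0],
], grip=[1,1,1,1], turn=[0.0439,0.0439,0,0])

```text
t: 14.65
eef_pos: [518.2, 208.2, 66.9]
tcp_rot: [-0.487, 1.57, -3.111]
ft_force: [-3.2, 0.5, 6.3]
opening: 0.125
```

Run:
```python
from h import *
go(518.4,208,66,-60.5); print(env.state()["ft_force"].round(1),env.state()["moment"].round(2))
```

```text
pos [518.2 208.2  66.9] yang -60.31 tilt [-0.001 -0.    -1.   ] shift/500 [ 0.0018  0.0006 -0.0002] turn/180 0.001
[-3.2  0.5  6.3] [ 0.19  0.72 -0.04]
```

Request:
carry_out([
  [0,0,0],
  [0,0,0],
  [0,0,0],
  [-0.02,0,0],
  [-0.09,0,0],
], grip=[-0.2,-0.2,-0.2,-0.2,-0.2], turn=[0,0,0,0,0])

```text
t: 15.15
eef_pos: [517.1, 207.5, 119.3]
tcp_rot: [-0.236, 1.564, -2.859]
ft_force: [0.4, 0.2, 0.4]
opening: 0.485
```

Request:
carry_out([
  [-0.09,0,0],
  [-0.02,0,0],
  [0,0,0],
  [0,0,0],
], grip=[-0.2,-0.2,-0.2,-0.2], turn=[0,0,0,0])

```text
t: 15.55
eef_pos: [518.2, 207.9, 176.0]
tcp_rot: [-0.093, 1.57, -2.716]
ft_force: [-0.8, -0.2, -0.4]
opening: 0.601
```

Run:
```python
from h import *
go(518.4,208,66,-60.5)
i=cams.camera_info("wrist"); np.save("pics/w6_v.npy",i["view"]); im=cams.read_camera("wrist"); cv2.imwrite("pics/w6r.png",im)
u=w2pix(i,[[518.4,208,55]])[0]; print(u); x,y=int(u[0]),int(u[1])
c=im[max(0,y-65):y+65,max(0,x-85):x+85]; print(max(0,x-85),max(0,y-65),c.shape)
cv2.imwrite("pics/w6.png",cv2.resize(c,None,fx=4.5,fy=4.5,interpolation=cv2.INTER_CUBIC))
```

```text
pos [518.2 207.9 176. ] yang -60.29 tilt [-0.001 -0.    -1.   ] shift/500 [ 2.199e-01  1.000e-04 -6.000e-04] turn/180 0.0012
[255.54381066 182.98603024]
170 117 (130, 170, 3)
```

View pics/w6.png

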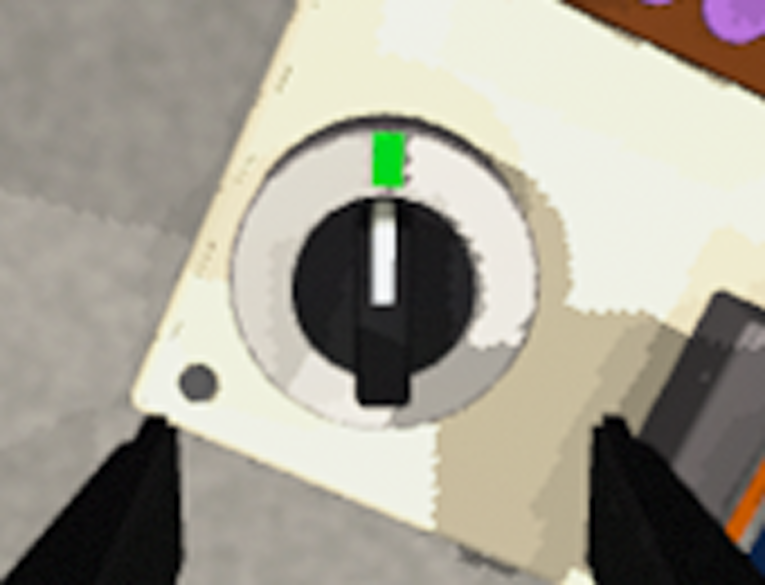

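The green mark is centred near column 388.5, the ring centre near 384 and the pointer near 383.5, so it is about 2° short. I'll measure this more exactly from the saved frame.

Run:
```python
from h import *
i=cams.camera_info("wrist"); i["view"]=np.load("pics/w6_v.npy"); im=cv2.imread("pics/w6r.png")
c=np.array([518.2,208.0])
for z in (43,36):   # plane, and with the ~7 mm apparent camera height bias
    a=rect(im,i,c[0]-50,c[0]+50,c[1]-50,c[1]+50,z,8).astype(int)
    g=(a[...,1]>a[...,2]+60)&(a[...,1]>a[...,0]+60); gy,gx=np.nonzero(g)
    h=cv2.cvtColor(a.astype(np.uint8),cv2.COLOR_BGR2HSV)
    G=np.array([c[0]+50-gy.mean()/8,c[1]+50-gx.mean()/8])
    e=pix2w(i,np.array([[230,275],[538,275],[384,428]])/4.5+[170,117],z)
    m=(e[0]+e[1])/2
    d=G-m[:2]
    for cen in (m[:2],):
        d=G-cen; print(z,"green",G.round(2),"ring",m.round(2),"r",np.hypot(*d).round(1),"ang",np.degrees(np.arctan2(d[1],d[0])).round(2))
    w=pix2w(i,np.array([[384.5,205],[382.5,405]])/4.5+[170,117],z+29); d=w[0]-w[1]; print("bar",np.degrees(np.arctan2(d[1],d[0])).round(2),np.hypot(*d[:2]).round(1))
```

```text
43 green [543.6  222.13] ring [520.07 209.18  43.  ] r 26.9 ang 28.83
bar 29.15 42.6
36 green [542.71 221.61] ring [518.6  208.33  36.  ] r 27.5 ang 28.84
bar 29.15 43.7
```

The pointer-to-mark error from the rectified frame is between 0.3° and about 1.5°, so I'll leave the dial. Last, an overall check view.

Run:
```python
from h import *
im=cams.read_camera("scene"); cv2.imwrite("pics/s9.png",cv2.resize(im[80:330,90:420],(792,600),interpolation=cv2.INTER_CUBIC))
```

```text
(no output)
```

View pics/s9.png

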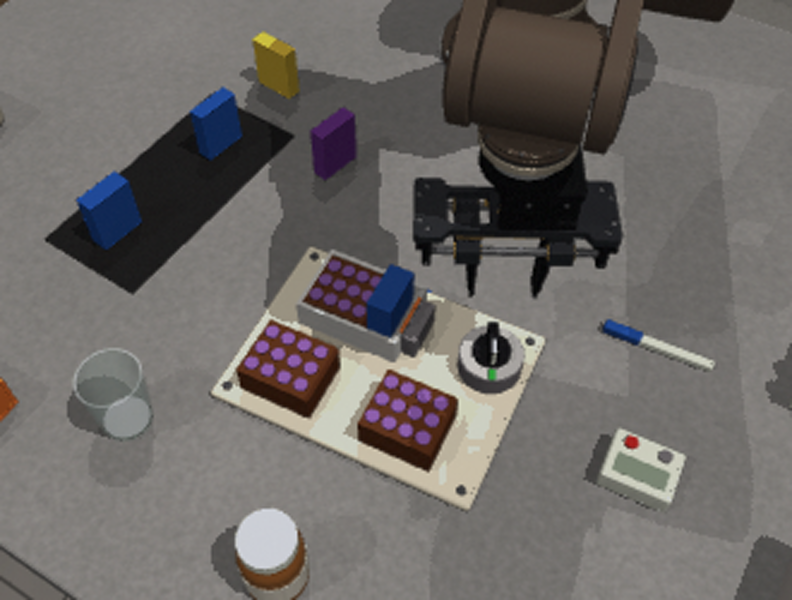

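The spacer at (390,300) is upright in the bucket, the other two still stand on the mat, and the dial pointer is at the green mark (492,375). The timer, marker and beaker look undisturbed, and the gripper is clear of everything. I'll hand it in.

```bash
python3 -c "
from cell import env; print(env.job_done(), env.state()['t'])"
```

```text
the job is handed in; nothing more can be done
the job is handed in; nothing more can be done
```

I seated the 30 mm spacer in the bucket gap, then turned the dial to the green mark. The job was handed in at about 16 s of the 61 s allowed, and no verdict was reported.

- **Choosing the spacer:** The camera images showed the 78 mm adapter in the bucket, so the gap is 32 mm and needs the 30 mm spacer. I pinched only the middle spacer on the mat (spacer numbering not identified), which read 29.7 mm. The other two looked about 26 and 22 mm in the images; I did not pinch them.
- **Seating:** It went in with the pad pushing back at 3–4 N. It met the floor firmly at 74.4 mm tool height, against 74.7 mm expected. A picture after release shows it upright with the pad pressed in.
- **Dial:** I turned it about 55° clockwise and let go. My checks disagreed slightly: the rectified picture puts the pointer 0.3° from the mark, while reading the raw picture gives 1.5–2°. I left it there without correcting it.
- **Rest of the scene:** The last picture shows the other two spacers standing on the mat. The timer, marker and beaker look undisturbed, and the gripper is clear of everything.

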